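# Turn a square ingredient tub against the corner post and dock it

### The arm

A 6-joint arm with a two-finger parallel gripper is mounted at the origin on the work surface. World frame = base frame: x ahead of the robot, y to its left, z up, the work surface at z = 0. Lengths are in m, angles in rad, forces in N, time in s.
With the tool pointing down it reaches from about 0.35 to 0.975 m from the base axis. Payload 17.4 kg.
Tool frame: the origin (TCP) lies between the finger pads; the fingertips stand 25 mm ahead of it and the grasp point (between the pads) lies 6 mm ahead of it; z points along the fingers, y is the direction in which the jaws open and shut (so a half turn about z gives the same grasp; the last joint's range is limited). The gripper opens to 85 mm and grips with 20 to 120 N. Pads are 22 mm wide; open, the fingers measure 114 mm over their backs; the gripper's body (76 mm by 85 mm) begins 54 mm behind the grasp point. The pads swing forward as they close: fully open they stand 13 mm farther back than shut.
Start: joints at [-1.272, 0.116, 1.442, -0, 1.584, -0.038], TCP at [0.223, -0.637, 0.256] pointing down, gripper open.
Joint ranges: [-2.83, 2.83], [-0.83, 2.19], [0.07, 2.5], [-1.14, 4.28], [0.01, 3], [-2.97, 2.97]. Speed limits (rad/s): [1.89, 1.89, 2.22, 3.14, 3.14, 3.14].

### API

Orientations are given as [roll, pitch, yaw] about the fixed x, y, z axes, in that order (R = Rz(yaw) Ry(pitch) Rx(roll)).
In Python, from cell import readout, cams, close_job, nets gives the robot as it stands.
- The arm moves only by the tool servo_tool, never from a script. Its arguments are lists of equal length, an entry for each row: "travel": the shift along the tool's x, y, z in m, a list of three; "twist": the turn, a rotation vector about the tool's x, y, z in rad, a list of three; "claw": the closure, from 0 (fully open) to 1 (shut). In form: {"travel": [[dx, dy, dz], ...], "twist": [[wx, wy, wz], ...], "claw": [claw, ...]}. A call has 1 to 20 rows; each row is the pose to reach, as a shift and turn from the pose measured when the call began, along the tool's axes at that moment; what a row does not reach only later rows make up. A row lasts 1/12 s, in which the tool goes at most 41.7 mm and 7.16 degrees, less where a joint would pass 70% of its speed; a pose out of reach is approached as far as the arm can. A call with a gripper value outside its range is refused whole. The fingers move at their own pace and stop on an object; the grip force is fixed at half the most. Time passes only in rows, so rows that repeat a pose let the fingers close. It gives the time, the measured TCP pose, the force and the opening at its end, in the units of the state.
- readout.get_obs(): the state, without advancing time (a new reading comes with each control period).
- cams.camera(name): name is "side" or "top" or "wrist"; returns a dict with "frame" (384x512x3 uint8, blue, green, red), "depth" (384x512 float32, m along the optical axis (not along the pixel's ray), 0 where there is no reading), "fov_y" (degrees; the focal length in pixels is half the picture's height over the tangent of half this angle, whatever the lens; pixels are square), "cx", "cy" (the principal point, pixels), "cam_to_world" (4x4, takes a point from camera to world coordinates); the wrist camera has in their place "tool_from_camera" (4x4, takes a point from camera to tool coordinates, whose origin is the TCP and whose axes are the flange's). Camera axes: x right, y down, z forward; pixel columns grow to the right and rows downward; lengths in m; the calibration is good to about 2 mm. The wrist camera is an equidistant fisheye: a pixel r from the principal point sees the ray r / f radians off the axis. A picture is of the moment at which its call begins: read the wrist's pose just before it.
- close_job(): hands the job in, once; it reports no verdict.
Trained networks look in a picture, given as the dict that the camera call returned (one of the last four; its "shot" number tells which), for a name from the list of things; names that differ only in an ending like _2 or _b are one class to them, and where a whole thing is asked for, a point or a joint stands for the part that bears it (a point fixed in the world has none). Each returns a list of dicts, best first, with "confidence" (0 to 1); they miss things now and then, are a little off and sometimes report something else, mostly with a low value. They report only what shows in the picture. A call takes as long as a camera call.
- nets.search_frame(picture, thing): "rect" ([left, top, right, bottom] in pixels, round what is visible of it).
The state is a dict: "time": time; "joint_positions": joint angles; "joint_vel": joint speeds; "tau": joint torques, N m; "ee_pos": TCP position; "tool_rot": TCP orientation; "force": force on the tool from outside, world axes, zero at the start; "moment": the same for the moment, N m; "gripper_width": finger opening in m.
Only numpy, scipy, OpenCV 4.12 (cv2) and the standard library are available. Lean on these libraries where they do the work, as an engineer would, in place of code of your own. Each camera call takes 0.05 s, during which the arm holds its last target.

### The job

Without lifting it, turn the square ingredient tub a quarter turn anticlockwise (seen from above) by pushing it against the dock's round corner post, so that its pouring cap comes to the dock's open end. Then slide it along the rail until it is fully home, press it on the rubber stop with about 15 N (not over 20 N) for a second, and let go of it. Be gentle: never push or press anywhere harder than 25 N, and leave the jar, the can and the cup alone.

Things in the scene. Friction and masses are not known exactly. Their poses are not given: they have to be found in the camera images.
- dock: Aluminium dock fixed to the table, which is its floor. Origin: on the table, at the post's axis. +y: the way the tub slides in. Rail along y from 0 to 165 mm, 35 mm high, guiding face at x = +8 mm looking to +x. Its +x side and -y end are open. Home for the tub's origin: x 58, y 70 mm, turned a quarter anticlockwise, cap towards -y.
- stop: Rubber-faced stop plate that closes the dock's far end, 92 mm wide, 36 mm high. Origin: on the table under the middle of its front face (dock x 60, y 120 mm). Sprung and stiff: gives along dock +y 1 mm for each 15 N, 2 mm at most. A fixed bracket, 42 mm high, stands behind it (dock y 134 to 146 mm).
- post: Round steel corner post at the near end of the rail, 16 mm in diameter, 65 mm high, fixed. Origin: on its axis at the table, the same point as the dock's origin. A tub pushed off-centre on its opposite face turns about a point roughly 15 mm inside the face that touches the post.
- tub: Closed square tub, white, grey lid, 100 x 100 x 50 mm, 0.3 to 0.6 kg, drag when slid 2 to 6 N. Origin: centre of the underside; z up; the cap is towards its -x side. It starts with its +y face towards the post, 10 to 60 mm short of it, its axes within 10 degrees of the dock's, its origin 32 to 44 mm to the dock's +x side of the post's axis.
- cap (a point): Top of the round pouring cap on the tub's lid, 28 mm in diameter, 7 mm high, 30 mm from the tub's centre along the tub's -x axis.
- jar: Clear plastic jar, 64 mm in diameter, 120 mm high, upright, a bystander. Origin: centre of its underside.
- can: Can, 72 mm in diameter, 110 mm high, upright, a bystander. Origin: centre of its underside.
- cup: Steel cup, 70 mm in diameter, 70 mm high, upright, a bystander. Origin: centre of its underside.

How it is judged:
On the way, in this order (a step that is already met when the one before it is completed fails the run):
1. part-way through its turn (20 to 75 degrees) the tub presses on the corner post with over 0.5 N (contact force between tub and post above 0.5 N and angle between the x axis of tub and the x axis of dock, either way round between 0.35 and 1.31 rad), for 0.1 s.
2. turned a quarter, the tub is pressed on the rubber stop with over 9 N for 0.3 s (contact force between tub and stop above 9 N and angle between the y axis of tub and the x axis of dock, either way round below 0.1 rad), for 0.3 s.
At the end, for the whole second after the job is handed in: The tub stands in the dock at rest, cap at the open (-y) end, square with the dock within 4 degrees, within 2.5 mm of the unpressed stop and within 6 mm of the rail (angle between the y axis of tub and the x axis of dock, either way round below 0.07 rad and y of cap in the frame of dock below 0.05 m and y of tub in the frame of dock above 0.0675 m and x of tub in the frame of dock below 0.064 m and height (world z) of tub below 0.005 m and linear speed of tub below 0.01 m/s); the robot touches nothing.
It fails at once if the tub presses on the rubber stop with over 20 N (contact force between tub and stop above 20 N).
It fails at once if the tub presses on the dock or its post with over 25 N (contact force between tub and dock above 25 N).
It fails at once if the fingers press on the tub with over 25 N (contact force between the fingers and tub above 25 N).
It fails at once if the tub is lifted or tipped (over 10 mm or 10 degrees) (height (world z) of tub above 0.01 m or angle between tub's own z axis and vertical above 0.175 rad).
It fails at once if the jar, can or cup is moved over 15 mm (distance of any of jar, can, cup from where it was at the start of the episode above 0.015 m).
It also fails if it takes over 72 s, if anything falls off the work surface, if the arm or the gripper's body presses on something with over 40 N, if the wrist force passes 120 N, or if a joint passes its speed limit or range.

## Working session

There is one attempt and no reset: what is moved stays moved. The work goes in short steps, Python scripts to look and compute and a tool call to move; the robot and the scene stay as the last step left them, time stands still between calls to the robot, and variables do not carry over. Pictures are saved under pics/ and viewed, and the job is handed in when it is done.

Besides the shell and the picture viewer there is one more tool, called after ">>>" as name(argument=value, ...), one argument or row to a line, values as JSON. servo_tool: Moves the arm, as the interface text tells. Its arguments: {"type":"object","properties":{"travel":{"type":"array"},"twist":{"type":"array"},"claw":{"type":"array"}},"required":["travel","twist","claw"]}

```bash
mkdir -p pics; ls; python3 - <<'E'
from cell import readout, cams, nets
import cv2, numpy as np, pickle
o=readout.get_obs(); print({k:np.round(v,3) for k,v in o.items()})
for n in ("top","side"):
    p=cams.camera(n); cv2.imwrite(f"pics/{n}0.png",p["frame"]); pickle.dump(p,open(f"{n}0.pkl","wb"))
    print(n,p["fov_y"],p["cx"],p["cy"],np.round(p["cam_to_world"],3).tolist())
    for t in ("tub","post","dock","stop","cap","jar","can","cup"):
        r=nets.search_frame(p,t); print(t,[(np.round(d["rect"]).tolist(),round(d["confidence"],2)) for d in r[:2]])
E
```

```text
pics
{'time': np.float64(0.0), 'joint_positions': array([-1.272,  0.116,  1.442,  0.   ,  1.584, -0.038]), 'joint_vel': array([-0.001, -0.001, -0.002,  0.   ,  0.001, -0.   ]), 'tau': array([-0.0000e+00, -7.3200e+01, -6.3249e+01,  0.0000e+00,  6.0000e-03,
       -0.0000e+00]), 'ee_pos': array([ 0.223, -0.637,  0.256]), 'tool_rot': array([-3.14 , -0.   ,  0.337]), 'force': array([-0.623, -0.944, -0.473]), 'moment': array([ 0.048, -0.009, -0.01 ]), 'gripper_width': np.float64(0.086)}
top 43.10044427185398 258.15512444840084 184.91511619570335 [[-0.027, -0.995, 0.098, 0.492], [-1.0, 0.027, -0.002, 0.027], [-0.001, -0.098, -0.995, 1.014], [0.0, 0.0, 0.0, 1.0]]
tub [([148.0, 257.0, 194.0, 301.0], 0.65), ([330.0, 210.0, 387.0, 262.0], 0.56)]
post []
dock [([217.0, 221.0, 314.0, 294.0], 0.71)]
stop [([236.0, 224.0, 249.0, 264.0], 0.74)]
cap [([331.0, 208.0, 391.0, 263.0], 0.64), ([238.0, 220.0, 250.0, 265.0], 0.22)]
jar [([180.0, 151.0, 220.0, 190.0], 0.58)]
can [([146.0, 257.0, 194.0, 299.0], 0.83)]
cup [([364.0, 113.0, 406.0, 149.0], 0.92)]
side 55.478282648801894 255.54524092838668 195.13820280313237 [[-0.998, -0.041, 0.042, 0.538], [-0.059, 0.7, -0.711, 0.691], [-0.001, -0.713, -0.702, 0.71], [0.0, 0.0, 0.0, 1.0]]
tub [([272.0, 140.0, 316.0, 174.0], 0.72), ([215.0, 123.0, 236.0, 154.0], 0.21)]
post [([311.0, 169.0, 316.0, 181.0], 0.61), ([273.0, 140.0, 316.0, 176.0], 0.34)]
dock [([274.0, 169.0, 333.0, 241.0], 0.83)]
stop [([280.0, 211.0, 314.0, 216.0], 0.69)]
cap [([277.0, 143.0, 314.0, 175.0], 0.73)]
jar [([220.0, 203.0, 250.0, 254.0], 0.71)]
can [([307.0, 227.0, 346.0, 281.0], 0.88)]
cup [([213.0, 125.0, 235.0, 158.0], 0.62)]
```

```bash
python3 - <<'E'
import cv2,numpy as np
a=cv2.imread("pics/top0.png")[100:310,130:420]; b=cv2.imread("pics/side0.png")[110:290,200:360]
cv2.imwrite("pics/top0c.png",cv2.resize(a,None,fx=2.7,fy=2.7,interpolation=cv2.INTER_CUBIC))
cv2.imwrite("pics/side0c.png",cv2.resize(b,None,fx=3.3,fy=3.3,interpolation=cv2.INTER_CUBIC))
E
```

```text
(no output)
```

View pics/top0c.png

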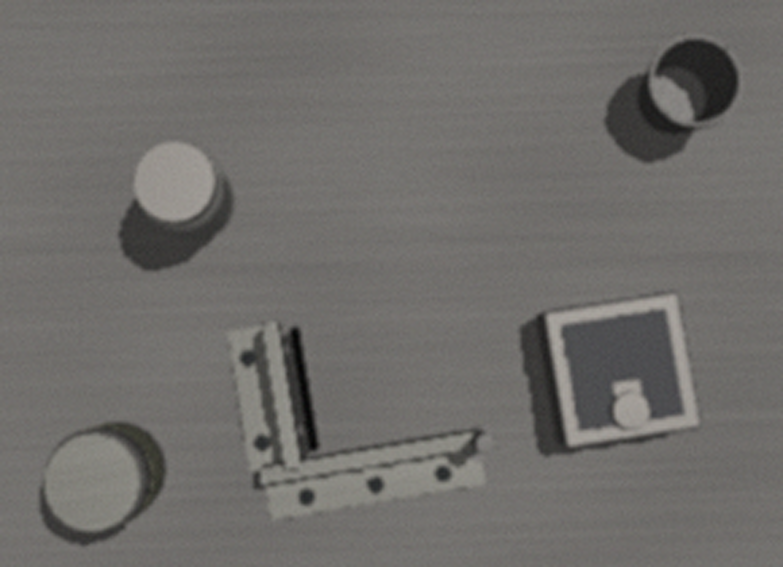

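View pics/side0c.png

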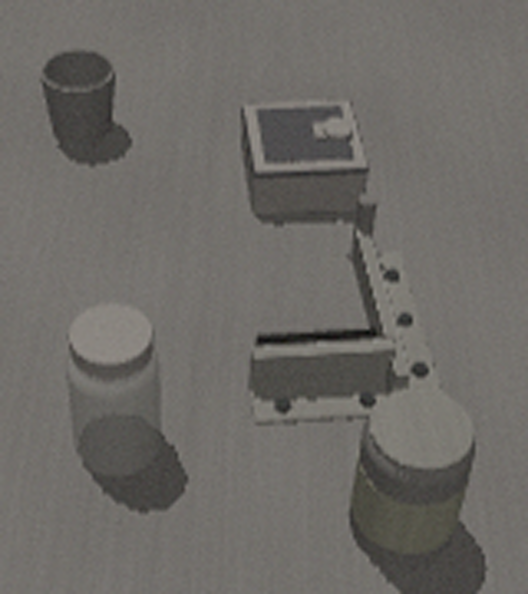

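The top view shows the post at about (308,262), with the tub to its right around (360,238) and its cap on the lower side. The jar, can and cup are well clear. Next I'll measure with depth.

```bash
cat > h.py <<'E'
import numpy as np, cv2, pickle
def cloud(p,M=None):
    f=192/np.tan(np.radians(p["fov_y"]/2)); d=p["depth"]
    v,u=np.mgrid[0:384,0:512].astype(float)
    P=np.stack([(u-p["cx"])/f*d,(v-p["cy"])/f*d,d],-1)
    M=p["cam_to_world"] if M is None else M
    return P@M[:3,:3].T+M[:3,3]
def proj(p,X):
    f=192/np.tan(np.radians(p["fov_y"]/2)); M=p["cam_to_world"]
    c=(np.atleast_2d(X)-M[:3,3])@M[:3,:3]
    return np.stack([c[:,0]/c[:,2]*f+p["cx"],c[:,1]/c[:,2]*f+p["cy"]],-1)
def unproj(p,uv,z):
    f=192/np.tan(np.radians(p["fov_y"]/2)); M=p["cam_to_world"]
    r=np.array([(uv[0]-p["cx"])/f,(uv[1]-p["cy"])/f,1])@M[:3,:3].T
    return M[:3,3]+r*(z-M[2,3])/r[2]
E
python3 - <<'E'
from h import *
for n,bx in (("top",{"tub":(325,200,395,270),"dock":(210,215,318,300),"jar":(170,145,225,205),"can":(140,250,200,305),"cup":(350,105,410,165)}),("side",{"tub":(265,130,320,182),"dock":(270,165,340,245)})):
    p=pickle.load(open(n+"0.pkl","rb")); W=cloud(p); ok=p["depth"]>0
    zt=W[...,2][ok]; print(n,"table z",np.median(zt), ok.mean())
    for k,(a,b,c,d) in bx.items():
        S=W[b:d,a:c].reshape(-1,3); S=S[ok[b:d,a:c].ravel()]
        H=S[S[:,2]>0.02]
        print(k,"n",len(H),"zpct",np.round(np.percentile(H[:,2],[5,25,50,75,95,99.5]),3),"x",np.round(np.percentile(H[:,0],[1,50,99]),3),"y",np.round(np.percentile(H[:,1],[1,50,99]),3))
        if k=="tub":
            T=H[(H[:,2]>0.044)&(H[:,2]<0.056)]
            r=cv2.minAreaRect((T[:,:2]*1000).astype(np.float32)); print("tub rect",r)
            C=H[H[:,2]>0.0545]; print("cap",len(C),C.mean(0) if len(C) else None)
        if k=="dock":
            Q=H[H[:,2]>0.05]; print("post",len(Q),Q.mean(0) if len(Q) else None, Q.min(0) if len(Q) else None,Q.max(0) if len(Q) else None)
            R=H[(H[:,2]>0.028)&(H[:,2]<0.039)]; 
            r=cv2.minAreaRect((R[:,:2]*1000).astype(np.float32)); print("rail+stop rect",r)
        if k in("jar","can","cup"):
            T=H[H[:,2]>0.06]; print(cv2.minEnclosingCircle((T[:,:2]*1000).astype(np.float32)))
E
```

```text
top table z 0.000374573285334856 0.9961191813151041
tub n 2679 zpct [0.047 0.049 0.051 0.052 0.056 0.06 ] x [0.429 0.48  0.531] y [-0.223 -0.17  -0.12 ]
tub rect ((480.5404357910156, -172.87838745117188), (100.61580657958984, 101.93152618408203), 7.2420172691345215)
cap 196 [ 0.45683133 -0.1752014   0.05696805]
dock n 1107 zpct [0.028 0.035 0.038 0.042 0.052 0.068] x [0.407 0.431 0.519] y [-0.073  0.06   0.09 ]
post 56 [ 0.43075532 -0.06909317  0.06524105] [ 0.42383798 -0.07597011  0.05282759] [ 0.43759447 -0.06222603  0.06943376]
rail+stop rect ((456.55859375, 10.950218200683594), (159.32273864746094, 117.56688690185547), 85.0572738647461)
jar n 1021 zpct [0.046 0.096 0.119 0.121 0.123 0.124] x [0.586 0.612 0.643] y [0.112 0.138 0.169]
((617.6417846679688, 142.73162841796875), 31.852245330810547)
can n 1400 zpct [0.047 0.102 0.11  0.111 0.113 0.114] x [0.384 0.418 0.45 ] y [0.167 0.196 0.234]
((414.97052001953125, 202.70962524414062), 36.16891860961914)
cup n 696 zpct [0.024 0.039 0.056 0.069 0.072 0.074] x [0.656 0.695 0.722] y [-0.265 -0.243 -0.199]
((689.2894287109375, -232.5660858154297), 34.969261169433594)
side table z 8.561523477035315e-05 0.9960479736328125
tub n 1072 zpct [0.026 0.044 0.05  0.052 0.057 0.066] x [0.428 0.48  0.536] y [-0.218 -0.145 -0.06 ]
tub rect ((479.3815002441406, -137.7962646484375), (99.70942687988281, 167.93455505371094), 7.620099067687988)
cap 88 [ 0.44802641 -0.13033416  0.05876414]
dock n 1465 zpct [0.023 0.033 0.039 0.11  0.112 0.113] x [0.394 0.437 0.524] y [-0.127  0.081  0.218]
post 481 [0.4225494  0.17670275 0.10605042] [ 0.39110365 -0.07383379  0.05017999] [0.45288361 0.21982428 0.11375545]
rail+stop rect ((467.83935546875, -14.814323425292969), (115.55997467041016, 227.1068572998047), 1.081342339515686)
```

```bash
python3 - <<'E'
from h import *
p=pickle.load(open("top0.pkl","rb")); W=cloud(p)[215:300,210:318].reshape(-1,3)
W=W[(W[:,2]>0.028)&(W[:,2]<0.048)]*1000
O=np.array([431,-69.]); 
for it,y in enumerate((8.6,)):
  yaw=np.radians(y)
  for k in range(6):
    c,s=np.cos(yaw),np.sin(yaw); R=np.array([[c,-s],[s,c]])
    D=(W[:,:2]-O)@R
    m=(D[:,1]>15)&(D[:,1]<105)&(abs(D[:,0])<20)
    a=np.polyfit(D[m,1],D[m,0],1); yaw-= np.arctan(a[0])
    print(np.degrees(yaw),a,m.sum(),np.percentile(D[m,0],[2,50,98]))
st=(D[:,0]>25)&(D[:,0]<125)
print("stop x",np.percentile(D[st,0],[1,99]),"y",np.percentile(D[st,1],[1,10,50,90,99]))
b=np.polyfit(D[st,0],D[st,1],1); print("stop tilt deg",np.degrees(np.arctan(b[0])))
f=D[st]; 
for x0 in range(25,105,10):
    q=f[(f[:,0]>x0)&(f[:,0]<x0+10)]; print(x0,q[:,1].min().round(1),q[:,1].max().round(1))
# overlay
fr=p["frame"].copy(); big=cv2.resize(fr[200:300,210:400],None,fx=4,fy=4,interpolation=cv2.INTER_CUBIC)
c,s=np.cos(yaw),np.sin(yaw); R=np.array([[c,-s],[s,c]])
def dr(pts,z,col):
    w=np.c_[(np.array(pts)@R.T+O)/1000,np.full(len(pts),z/1000)]
    uv=((proj(p,w)-[210,200]+.5)*4).astype(int); cv2.polylines(big,[uv],False,col,1)
dr([(8,0),(8,165)],35,(0,255,0)); dr([(14,120),(106,120)],36,(0,0,255)); dr([(14,146),(106,146)],42,(255,0,0))
t=np.linspace(0,6.3,30); dr(np.c_[8*np.cos(t),8*np.sin(t)],65,(0,255,255))
y2=np.radians(7.24);R2=np.array([[np.cos(y2),-np.sin(y2)],[np.sin(y2),np.cos(y2)]])
T=np.array([480.5,-172.9]); R=R2;O=T
dr([(-50,-50),(50,-50),(50,50),(-50,50),(-50,-50)],50,(255,0,255))
cv2.imwrite("pics/ov0.png",big)
E
```

```text
8.066921023889012 [0.00930425 1.58999101] 285 [-4.06482461  2.07602726  8.05910644]
8.107247903822506 [-7.03836948e-04  1.64530901e+00] 286 [-4.33308473  1.58875563  7.38082983]
8.107995509034565 [-1.30481725e-05  1.64608519e+00] 286 [-4.2784673   1.62958183  7.40936837]
8.108009368610523 [-2.41895233e-07  1.64609959e+00] 286 [-4.27792531  1.63033869  7.41055245]
8.108009625548066 [-4.48440609e-09  1.64609985e+00] 286 [-4.27791526  1.63035272  7.4105744 ]
8.108009630311335 [-8.31347237e-11  1.64609986e+00] 286 [-4.27791507  1.63035298  7.4105748 ]
stop x [ 25.95400693 110.15451125] y [119.25676502 120.8432809  135.91819443 143.35404687 144.99089219]
stop tilt deg 0.761061167386787
25 119.3 145.2
35 119.5 144.9
45 119.3 145.2
55 119.2 145.3
65 119.2 144.9
75 119.3 144.8
85 119.3 144.7
95 119.2 144.9
```

View pics/ov0.png

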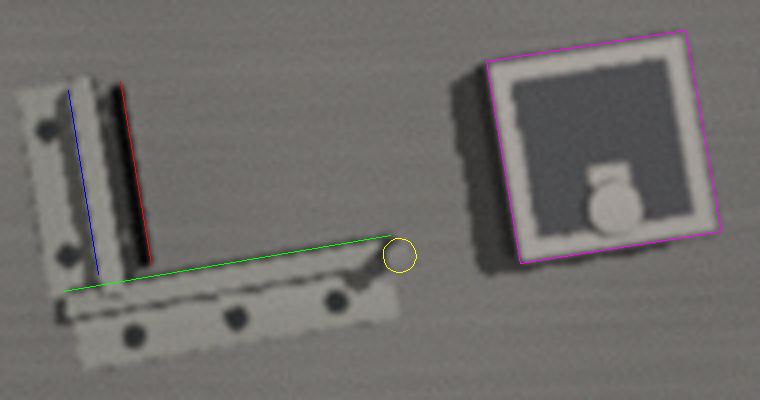

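The fits agree with the text. Post is at (0.4308,-0.0693) and dock yaw is about 8.1°. The stop is at dock y ≈119.3 and the rail edge lies on the fitted line. The tub sits at dock (34,-109) and is nearly square, leaving about 51 mm to the post. Next I'll write the move helper and go behind the tub.

```bash
cat >> h.py <<'E'
from scipy.spatial.transform import Rotation as Ro
O=np.array([0.4307,-0.0695]); YAW=np.radians(8.1)
RD=np.array([[np.cos(YAW),-np.sin(YAW)],[np.sin(YAW),np.cos(YAW)]])
def d2w(x,y): return O+RD@np.array([x,y])/1000
def w2d(w): return (RD.T@(np.asarray(w)[:2]-O))*1000
def move(o,x,y,z,ang):
    """dock mm, z m, ang=deg of tool x in dock frame -> travel, twist"""
    R0=Ro.from_euler('xyz',o['tool_rot']); t=np.r_[d2w(x,y),z]
    R1=Ro.from_euler('xyz',[np.pi,0,YAW+np.radians(ang)])
    return np.round(R0.inv().apply(t-o['ee_pos']),4).tolist(), np.round((R0.inv()*R1).as_rotvec(),4).tolist()
def st(o):
    a=Ro.from_euler('xyz',o['tool_rot']).as_matrix(); ang=np.degrees(np.arctan2(a[1,0],a[0,0])-YAW)
    F=np.r_[RD.T@o['force'][:2],o['force'][2]]
    print("t",round(float(o['time']),2),"dock",np.round(w2d(o['ee_pos']),1),"z",round(o['ee_pos'][2],4),"ang",round(ang,2),"Fdock",np.round(F,1),"w",round(float(o['gripper_width']),4),"j",np.round(o['joint_positions'],2))
E
python3 - <<'E'
from h import *; from cell import readout
o=readout.get_obs(); st(o)
for z in (.15,.045): print(move(o,34,-205,z,90))
print(d2w(34,-205))
E
```

```text
t 0.9 dock [-285.6 -532.7] z 0.2564 ang 11.2 Fdock [0.2 0.7 1.1] w 0.0856 j [-1.27  0.12  1.44 -0.    1.58 -0.04]
([0.3771, -0.2594, 0.1063], [0.0001, 0.0001, -1.3754])
([0.3771, -0.2594, 0.2113], [0.0001, 0.0001, -1.3754])
[ 0.49324556 -0.26766421]
```

>>> servo_tool(
  travel=[
    [0.377,-0.259,0.106],
    [0.377,-0.259,0.106],
    [0.377,-0.259,0.106],
    [0.377,-0.259,0.106],
    [0.377,-0.259,0.106],
    [0.377,-0.259,0.106],
    [0.377,-0.259,0.106],
    [0.377,-0.259,0.106],
    [0.377,-0.259,0.106],
    [0.377,-0.259,0.106],
    [0.377,-0.259,0.106],
    [0.377,-0.259,0.106],
    [0.377,-0.259,0.106],
    [0.377,-0.259,0.106],
    [0.377,-0.259,0.106],
    [0.377,-0.259,0.106],
  ],
  twist=[
    [0,0,-1.375],
    [0,0,-1.375],
    [0,0,-1.375],
    [0,0,-1.375],
    [0,0,-1.375],
    [0,0,-1.375],
    [0,0,-1.375],
    [0,0,-1.375],
    [0,0,-1.375],
    [0,0,-1.375],
    [0,0,-1.375],
    [0,0,-1.375],
    [0,0,-1.375],
    [0,0,-1.375],
    [0,0,-1.375],
    [0,0,-1.375],
  ],
  claw=[0.4,0.4,0.4,0.4,0.4,0.4,0.4,0.4,0.4,0.4,0.4,0.4,0.4,0.4,0.4,0.4],
)

```text
time: 2.23
ee_pos: [0.4928, -0.2692, 0.1508]
tool_rot: [3.141, 0.001, 1.71]
force: [0.7, 0.2, 0.9]
gripper_width: 0.0511
```

```bash
cat > look.py <<'E'
import sys
from h import *; from cell import readout,cams
o=readout.get_obs(); st(o); n=sys.argv[1]
for c in sys.argv[2:]:
    p=cams.camera(c); pickle.dump(p,open(f"{c}_{n}.pkl","wb"))
    f=p["frame"]
    if c=="top": f=cv2.resize(f[150:310,200:420],None,fx=3.5,fy=3.5,interpolation=cv2.INTER_CUBIC)
    if c=="side": f=cv2.resize(f[80:250,190:350],None,fx=3.5,fy=3.5,interpolation=cv2.INTER_CUBIC)
    cv2.imwrite(f"pics/{c}_{n}.png",f)
E
python3 look.py 1 top wrist; python3 - <<'E'
from h import *; from cell import readout
o=readout.get_obs(); st(o)
print(move(o,34,-205,.045,90))
E
```

```text
t 2.23 dock [  33.3 -206.5] z 0.1508 ang 89.85 Fdock [0.7 0.1 0.9] w 0.0511 j [-0.55 -0.08  1.82 -0.    1.41 -0.68]
t 2.33 dock [  33.4 -206.4] z 0.1507 ang 89.86 Fdock [ 0.4 -0.4 -0.5] w 0.0513 j [-0.55 -0.08  1.82 -0.    1.41 -0.68]
([0.0014, 0.0006, 0.1057], [0.0003, 0.0004, -0.0024])
```

View pics/wrist_1.png

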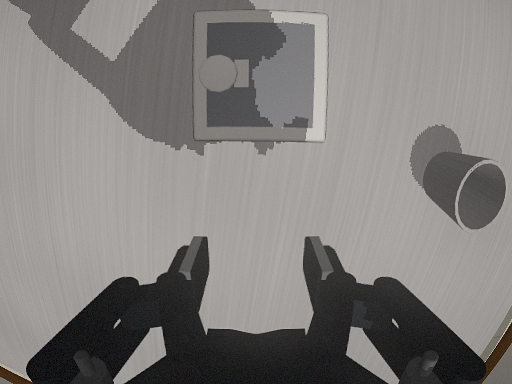

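View pics/top_1.png

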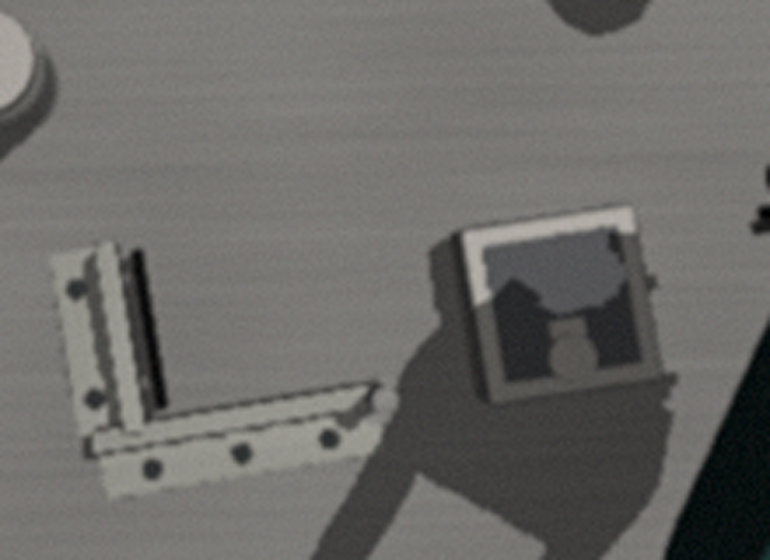

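>>> servo_tool(
  travel=[
    [0.0,0.001,0.05],
    [0.001,0.001,0.09],
    [0.001,0.001,0.115],
    [0.001,0.001,0.115],
    [0.015,0.001,0.115],
    [0.028,0.001,0.115],
    [0.034,0.001,0.115],
    [0.038,0.001,0.115],
    [0.042,0.001,0.115],
  ],
  twist=[
    [0,0,-0.002],
    [0,0,-0.002],
    [0,0,-0.002],
    [0,0,-0.002],
    [0,0,-0.002],
    [0,0,-0.002],
    [0,0,-0.002],
    [0,0,-0.002],
    [0,0,-0.002],
  ],
  claw=[0.4,0.4,0.4,0.4,0.4,0.4,0.4,0.4,0.4],
)

```text
time: 3.08
ee_pos: [0.4889, -0.2274, 0.0377]
tool_rot: [3.139, 0.003, 1.712]
force: [1.7, -4.4, 3.4]
gripper_width: 0.0511
```

```bash
python3 look.py 2 side wrist
```

```text
t 3.08 dock [  35.4 -164.5] z 0.0377 ang 90.02 Fdock [ 1.1 -4.6  3.4] w 0.0511 j [-0.48 -0.03  1.96 -0.    1.21 -0.62]
```

View pics/side_2.png

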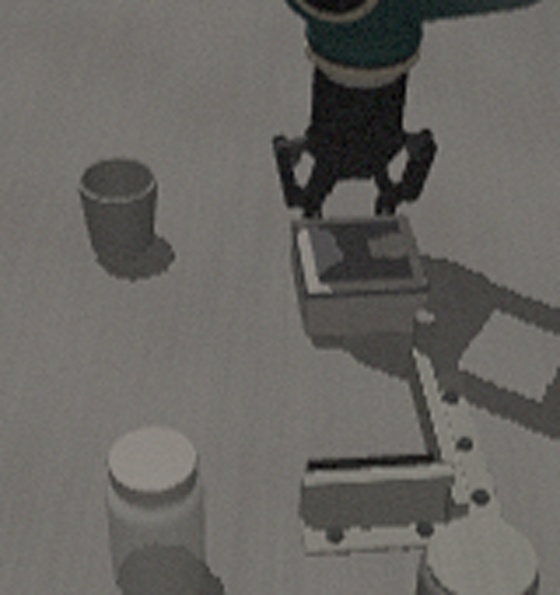

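View pics/wrist_2.png

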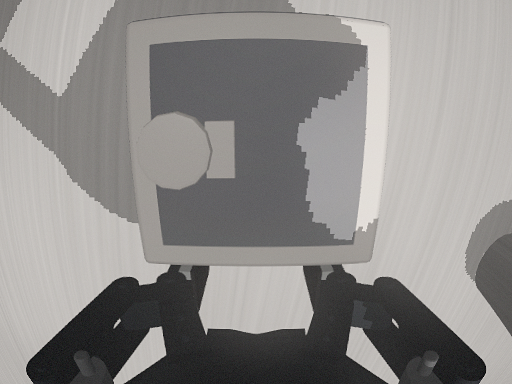

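>>> servo_tool(
  travel=[
    [0.004,0.0,0.001],
    [0.008,0.0,0.002],
    [0.012,0.0,0.002],
    [0.016,0.0,0.002],
    [0.02,0.0,0.002],
    [0.024,0.0,0.002],
    [0.028,0.0,0.002],
    [0.032,0.0,0.002],
    [0.035,0.0,0.002],
    [0.038,0.0,0.002],
    [0.04,0.0,0.002],
  ],
  twist=[
    [0,0,0],
    [0,0,0],
    [0,0,0],
    [0,0,0],
    [0,0,0],
    [0,0,0],
    [0,0,0],
    [0,0,0],
    [0,0,0],
    [0,0,0],
    [0,0,0],
  ],
  claw=[0.4,0.4,0.4,0.4,0.4,0.4,0.4,0.4,0.4,0.4,0.4],
)

```text
time: 4.1
ee_pos: [0.4828, -0.1871, 0.0347]
tool_rot: [3.14, 0.001, 1.713]
force: [0.4, -4.4, 3.7]
gripper_width: 0.0514
```

```bash
cat > tub.py <<'E'
# fit tub pose from top depth: lid-height points, robust fit to square in dock frame
from h import *
import sys
from scipy.optimize import minimize
def fit(p,x0,th0):
    W=cloud(p); Z=W[...,2]; m=(Z>0.044)&(Z<0.0625)&(p["depth"]>0)
    D=((W[...,:2]-O)@RD)*1000
    m&=(np.hypot(D[...,0]-x0[0],D[...,1]-x0[1])<85)
    m=cv2.morphologyEx(m.astype(np.uint8),cv2.MORPH_OPEN,np.ones((3,3)))>0
    Q=D[m]
    # table points (free) must be outside, lid points inside
    t=(Z<0.03)&(p["depth"]>0)&(np.hypot(D[...,0]-x0[0],D[...,1]-x0[1])<100); T=D[t]
    def cost(v):
        c,s=np.cos(v[2]),np.sin(v[2]); R=np.array([[c,-s],[s,c]])
        a=np.abs((Q-v[:2])@R).max(1); b=np.abs((T-v[:2])@R).max(1)
        return np.clip(a-50,0,6).sum()+np.clip(50-b,0,6).sum()
    best=None
    for dth in (-8,0,8):
      r=minimize(cost,[x0[0],x0[1],np.radians(th0+dth)],method="Nelder-Mead",options=dict(initial_simplex=[[x0[0],x0[1],np.radians(th0+dth)],[x0[0]+6,x0[1],np.radians(th0+dth)],[x0[0],x0[1]+6,np.radians(th0+dth)],[x0[0],x0[1],np.radians(th0+dth+5)]]))
      if best is None or r.fun<best.fun: best=r
    return best.x[:2],np.degrees(best.x[2]),best.fun,len(Q)
if __name__=="__main__":
    p=pickle.load(open(f"top_{sys.argv[1]}.pkl","rb")); x,th,f,n=fit(p,[float(sys.argv[2]),float(sys.argv[3])],float(sys.argv[4]))
    print("tub dock",np.round(x,1),"th",round(th,1),"cost",round(f),"n",n)
E
cp top0.pkl top_0.pkl; python3 tub.py 0 34 -110 0; python3 tub.py 1 34 -110 0
python3 look.py 3 top side wrist; python3 tub.py 3 34 -63 0
```

```text
tub dock [  34.8 -109.7] th -0.9 cost 22 n 2586
tub dock [  34.8 -109.8] th -1.0 cost 19 n 2587
t 4.1 dock [  35.  -123.8] z 0.0347 ang 90.02 Fdock [-0.3 -4.4  3.7] w 0.0514 j [-0.42 -0.07  2.01 -0.    1.21 -0.56]
tub dock [ 34.4 -63.3] th 0.1 cost 9 n 1891
```

View pics/top_3.png

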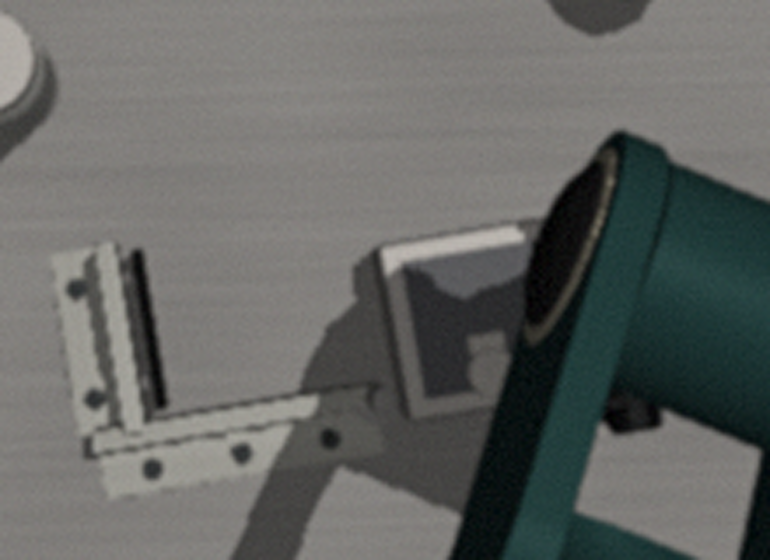

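>>> servo_tool(
  travel=[
    [0.002,0,0],
    [0.003,0,0],
    [0.0,0,0],
    [-0.01,0,0],
    [-0.012,0.01,0],
    [-0.012,0.033,0],
    [-0.012,0.033,0],
    [-0.012,0.033,0],
    [-0.012,0.033,0],
    [-0.012,0.033,0],
    [-0.012,0.033,0],
  ],
  twist=[
    [0,0,0],
    [0,0,0],
    [0,0,0],
    [0,0,0],
    [0,0,0],
    [0,0,0],
    [0,0,0],
    [0,0,0],
    [0,0,0],
    [0,0,0],
    [0,0,0],
  ],
  claw=[0.4,0.4,0.4,0.4,1,1,1,1,1,1,1],
)

```text
time: 5.17
ee_pos: [0.5166, -0.1943, 0.0343]
tool_rot: [3.141, 0.0, 1.712]
force: [0.6, -0.0, 0.8]
gripper_width: 0.0004
```

```bash
python3 look.py 4 top wrist; python3 tub.py 4 34 -60 0
cat > arc.py <<'E'
from h import *; from cell import readout
import sys
# tub pose along turn, s=-s0+23*th ; pusher at tub (px,-50-10.6-back)
def pose(th,s0,px,k=23,off=10.6,th0=0):
    th=np.radians(th); n=np.array([-np.sin(th),np.cos(th)]); t=np.array([np.cos(th),np.sin(th)])
    s=s0+k*(th-np.radians(th0)); c=-58*n-s*t
    return c, c+px*t-(50+off)*n
E
python3 - <<'E'
from arc import *
o=readout.get_obs(); st(o)
for th in range(0,95,10):
    c,q=pose(th,-34.4,33); print(th,np.round(c,1),np.round(q,1),*move(o,q[0],q[1],.035,90+th))
E
```

```text
t 5.17 dock [  67.4 -135.7] z 0.0343 ang 90.01 Fdock [ 0.6 -0.1  0.8] w 0.0004 j [-0.41  0.    1.93  0.    1.2  -0.55]
tub dock [ 34.4 -59.9] th -0.0 cost 9 n 1896
t 5.27 dock [  67.5 -135.7] z 0.0344 ang 90.01 Fdock [-1.2  0.   0.4] w -0.0006 j [-0.41  0.    1.93  0.    1.2  -0.55]
0 [ 34.4 -58. ] [  67.4 -118.6] [0.0171, -0.0001, -0.0006] [0.0012, 0.0004, 0.0002]
10 [ 40.  -51.8] [  83.  -105.8] [0.0299, 0.0155, -0.0006] [0.0011, 0.0005, -0.1744]
20 [ 44.6 -45.5] [ 96.4 -91.1] [0.0445, 0.0288, -0.0005] [0.0011, 0.0006, -0.3489]
30 [ 48.4 -39.1] [107.2 -75. ] [0.0606, 0.0397, -0.0005] [0.001, 0.0007, -0.5234]
40 [ 51.3 -32.6] [115.6 -57.9] [0.0778, 0.0481, -0.0005] [0.001, 0.0008, -0.698]
50 [ 53.6 -26.3] [121.3 -40. ] [0.0957, 0.0538, -0.0005] [0.0009, 0.0009, -0.8725]
60 [ 55.4 -20.1] [124.4 -21.8] [0.1139, 0.0569, -0.0005] [0.0008, 0.001, -1.047]
70 [ 56.7 -13.9] [124.9  -3.6] [0.132, 0.0574, -0.0006] [0.0008, 0.0011, -1.2216]
80 [57.5 -7.8] [122.9  14.2] [0.1498, 0.0554, -0.0006] [0.0007, 0.0012, -1.3961]
90 [58.  -1.7] [118.6  31.3] [0.1669, 0.0511, -0.0006] [0.0006, 0.0012, -1.5706]
```

View pics/wrist_4.png

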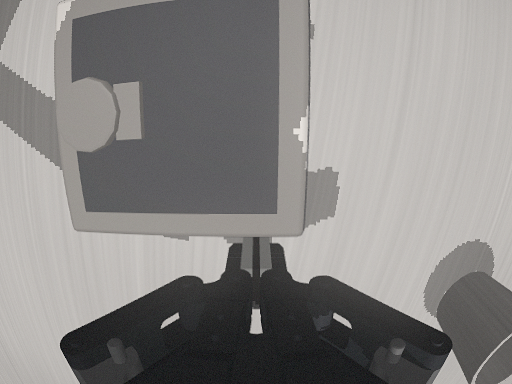

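>>> servo_tool(
  travel=[
    [0.007,0,0],
    [0.012,0,0],
    [0.015,0,0],
    [0.017,0,0],
    [0.02,0.004,0],
    [0.023,0.008,0],
    [0.0265,0.0117,0],
    [0.03,0.0155,0],
    [0.0335,0.019,0],
    [0.037,0.0224,0],
    [0.0408,0.0257,0],
    [0.0445,0.0288,0],
  ],
  twist=[
    [0,0,0],
    [0,0,0],
    [0,0,0],
    [0,0,0],
    [0,0,-0.044],
    [0,0,-0.087],
    [0,0,-0.131],
    [0,0,-0.174],
    [0,0,-0.218],
    [0,0,-0.262],
    [0,0,-0.305],
    [0,0,-0.349],
  ],
  claw=[1,1,1,1,1,1,1,1,1,1,1,1],
)

```text
time: 6.27
ee_pos: [0.5396, -0.1462, 0.035]
tool_rot: [3.14, 0.002, 2.064]
force: [4.8, -3.9, 0.6]
gripper_width: 0.0003
```

```bash
python3 look.py 5 top side; python3 tub.py 5 44 -46 18
```

```text
t 6.27 dock [ 97.  -91.2] z 0.035 ang 110.14 Fdock [ 4.2 -4.5  0.6] w 0.0003 j [-0.31  0.02  1.92 -0.    1.2  -0.8 ]
tub dock [ 47.2 -43.9] th 21.5 cost 7 n 1105
```

View pics/top_5.png

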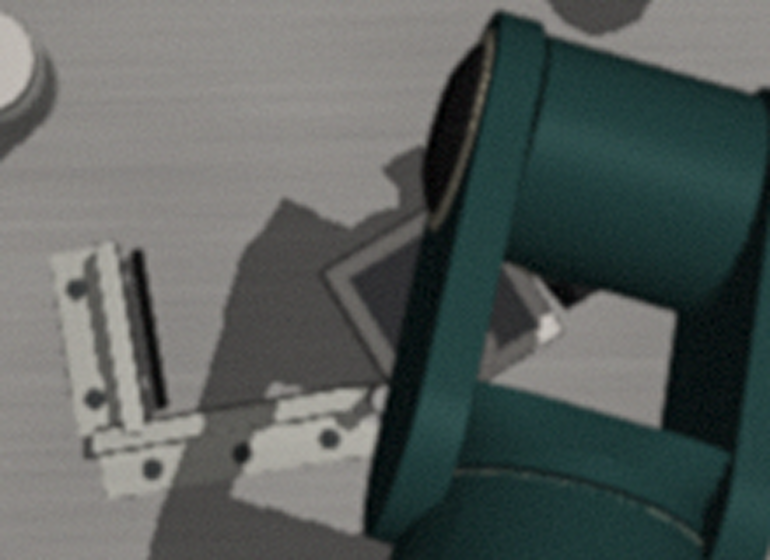

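View pics/side_5.png

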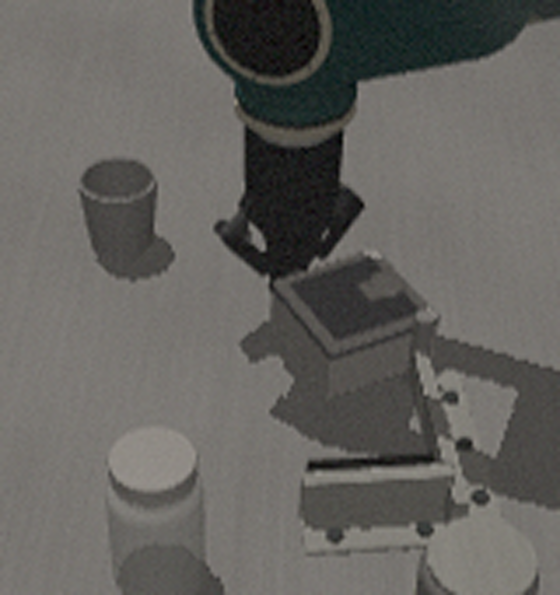

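```bash
python3 - <<'E'
from arc import *
o=readout.get_obs(); st(o)
for th in np.arange(24,60,3):
    c,q=pose(th,-27.8,29.5,k=19,th0=21.5); print(th,np.round(c,1),np.round(q,1),*move(o,q[0],q[1],.035,90+th))
E
```

```text
t 6.37 dock [ 97.1 -91. ] z 0.0349 ang 110.15 Fdock [ 2.  -3.7  1.2] w -0.0 j [-0.31  0.02  1.92 -0.    1.2  -0.8 ]
24 [ 48.2 -42. ] [ 99.8 -85.4] [0.0043, 0.0045, -0.0001] [0.0019, 0.0022, -0.0672]
27 [ 49.5 -39.9] [103.3 -80.5] [0.0077, 0.0094, -0.0001] [0.0018, 0.0022, -0.1195]
30 [ 50.6 -37.7] [106.5 -75.5] [0.0113, 0.0142, -0.0001] [0.0018, 0.0023, -0.1719]
33 [ 51.7 -35.6] [109.5 -70.3] [0.0151, 0.0187, -0.0001] [0.0017, 0.0023, -0.2243]
36 [ 52.7 -33.4] [112.2 -65.1] [0.0191, 0.0231, -0.0001] [0.0016, 0.0023, -0.2766]
39 [ 53.6 -31.2] [114.7 -59.8] [0.0232, 0.0272, -0.0001] [0.0016, 0.0024, -0.329]
42 [ 54.4 -29. ] [116.9 -54.3] [0.0275, 0.0312, -0.0001] [0.0015, 0.0024, -0.3813]
45 [ 55.2 -26.9] [118.9 -48.9] [0.032, 0.0349, -0.0001] [0.0015, 0.0025, -0.4337]
48 [ 55.8 -24.7] [120.6 -43.3] [0.0366, 0.0385, -0.0001] [0.0014, 0.0025, -0.486]
51 [ 56.4 -22.5] [122.1 -37.7] [0.0414, 0.0418, -0.0001] [0.0013, 0.0026, -0.5384]
54 [ 56.9 -20.3] [123.3 -32.1] [0.0462, 0.0449, -0.0001] [0.0013, 0.0026, -0.5908]
57 [ 57.4 -18.1] [124.3 -26.4] [0.0512, 0.0477, -0.0001] [0.0012, 0.0026, -0.6431]
```

>>> servo_tool(
  travel=[
    [0.0043,0.0045,0],
    [0.0077,0.0094,0],
    [0.0113,0.0142,0],
    [0.0151,0.0187,0],
    [0.0191,0.0231,0],
    [0.0232,0.0272,0],
    [0.0275,0.0312,0],
    [0.032,0.0349,0],
    [0.0366,0.0385,0],
  ],
  twist=[
    [0.002,0.002,-0.067],
    [0.002,0.002,-0.12],
    [0.002,0.002,-0.172],
    [0.002,0.002,-0.224],
    [0.002,0.002,-0.277],
    [0.002,0.002,-0.329],
    [0.002,0.002,-0.381],
    [0.002,0.002,-0.434],
    [0.002,0.002,-0.486],
  ],
  claw=[1,1,1,1,1,1,1,1,1],
)

```text
time: 7.12
ee_pos: [0.5571, -0.0953, 0.0356]
tool_rot: [-3.142, 0.003, 2.552]
force: [4.1, -3.2, 1.4]
gripper_width: 0.0002
```

```bash
python3 look.py 6 top side; python3 tub.py 6 56 -25 46
```

```text
t 7.12 dock [121.5 -43.3] z 0.0356 ang 138.13 Fdock [ 3.6 -3.7  1.4] w 0.0002 j [-0.21  0.03  1.91 -0.    1.2  -1.2 ]
tub dock [ 59.1 -19.2] th 49.6 cost 1 n 1178
```

View pics/top_6.png

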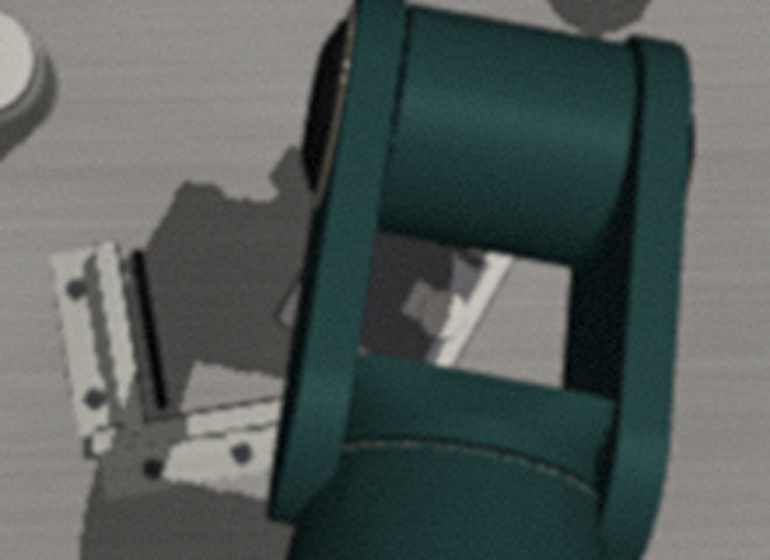

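View pics/side_6.png

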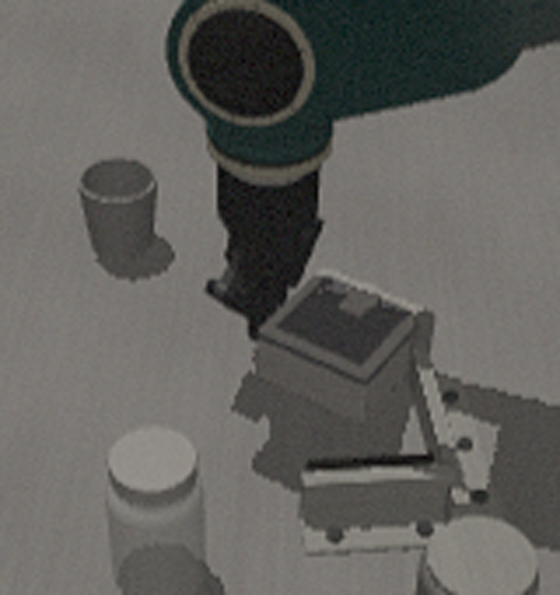

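```bash
python3 - <<'E'
from arc import *
o=readout.get_obs(); st(o)
for th in np.arange(52.5,92,3):
    c,q=pose(th,-23.7,22.5,k=11,th0=49.6); print(th,np.round(c,1),np.round(q,1),*move(o,q[0],q[1],.035,90+th))
E
```

```text
t 7.22 dock [121.4 -43. ] z 0.0355 ang 138.13 Fdock [ 2.6 -3.8  0.5] w -0.0001 j [-0.21  0.03  1.91 -0.    1.2  -1.19]
52.5 [ 60.1 -16.9] [121.9 -36. ] [0.0043, 0.0055, 0.0005] [-0.0002, 0.002, -0.0763]
55.5 [ 60.6 -14.3] [123.3 -30. ] [0.0072, 0.0109, 0.0005] [-0.0003, 0.002, -0.1287]
58.5 [ 60.9 -11.6] [124.4 -24. ] [0.0104, 0.0161, 0.0005] [-0.0003, 0.002, -0.181]
61.5 [61.2 -8.9] [125.2 -18. ] [0.0138, 0.0211, 0.0005] [-0.0004, 0.002, -0.2334]
64.5 [61.3 -6.2] [125.7 -11.9] [0.0175, 0.026, 0.0005] [-0.0004, 0.002, -0.2858]
67.5 [61.3 -3.5] [125.9  -5.9] [0.0213, 0.0307, 0.0005] [-0.0005, 0.002, -0.3381]
70.5 [61.2 -0.8] [125.9   0.2] [0.0254, 0.0351, 0.0005] [-0.0005, 0.002, -0.3905]
73.5 [61.   1.9] [125.5   6.2] [0.0297, 0.0394, 0.0004] [-0.0006, 0.002, -0.4428]
76.5 [60.7  4.5] [124.9  12.2] [0.0342, 0.0434, 0.0004] [-0.0006, 0.0019, -0.4952]
79.5 [60.3  7.1] [124.   18.2] [0.0388, 0.0473, 0.0004] [-0.0007, 0.0019, -0.5476]
82.5 [59.8  9.7] [122.8  24.1] [0.0437, 0.0509, 0.0004] [-0.0007, 0.0019, -0.5999]
85.5 [59.1 12.2] [121.3  29.9] [0.0486, 0.0542, 0.0004] [-0.0008, 0.0019, -0.6523]
88.5 [58.4 14.7] [119.6  35.6] [0.0538, 0.0573, 0.0004] [-0.0009, 0.0019, -0.7046]
91.5 [57.6 17.2] [117.6  41.2] [0.059, 0.0602, 0.0004] [-0.0009, 0.0019, -0.757]
```

>>> servo_tool(
  travel=[
    [0.0043,0.0055,0],
    [0.0072,0.0109,0],
    [0.0104,0.0161,0],
    [0.0138,0.0211,0],
    [0.0175,0.026,0],
    [0.0213,0.0307,0],
    [0.0254,0.0351,0],
    [0.0297,0.0394,0],
  ],
  twist=[
    [0,0.002,-0.076],
    [0,0.002,-0.129],
    [0,0.002,-0.181],
    [0,0.002,-0.233],
    [0,0.002,-0.286],
    [0,0.002,-0.338],
    [0,0.002,-0.39],
    [0,0.002,-0.443],
  ],
  claw=[1,1,1,1,1,1,1,1],
)

```text
time: 7.88
ee_pos: [0.5548, -0.0455, 0.036]
tool_rot: [-3.141, 0.002, 2.996]
force: [6.2, -0.6, 1.9]
gripper_width: 0.0001
```

```bash
python3 look.py 7 top side; python3 tub.py 7 61 2 73
```

```text
t 7.88 dock [126.2   6.3] z 0.036 ang 163.57 Fdock [ 6.  -1.5  1.9] w 0.0001 j [-0.13  0.01  1.92 -0.    1.21 -1.55]
tub dock [60.5  4.8] th 75.2 cost 1 n 1780
```

View pics/side_7.png

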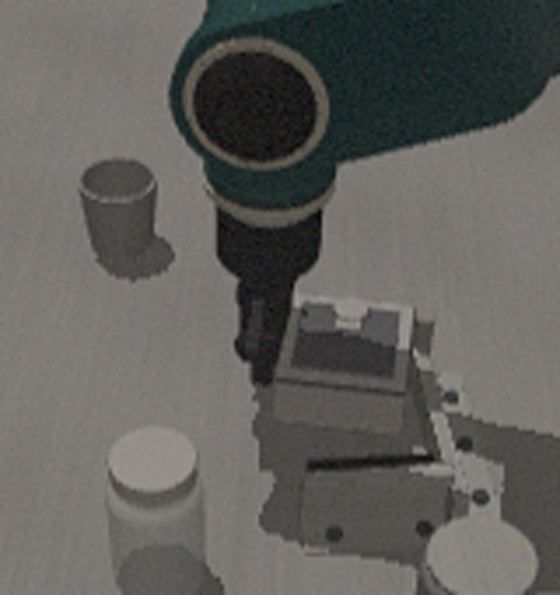

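View pics/top_7.png

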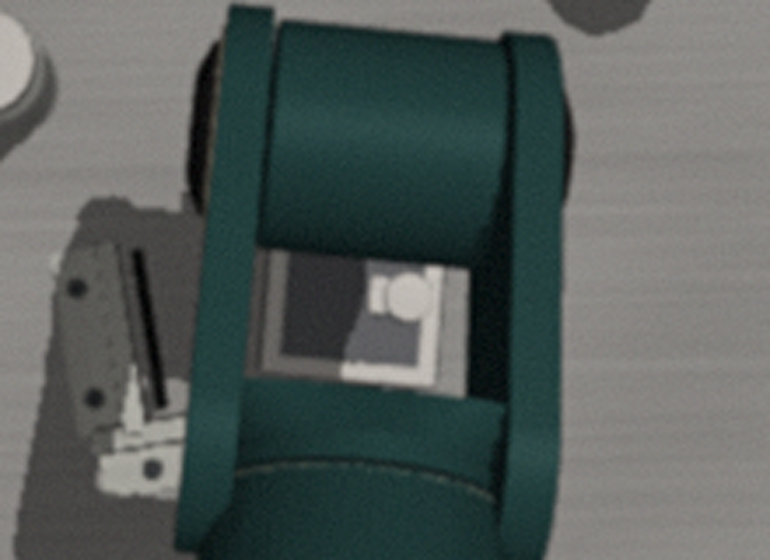

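```bash
python3 - <<'E'
from arc import *
o=readout.get_obs(); st(o)
for th in np.arange(77,91,2):
    c,q=pose(th,-20.1,19,k=9,th0=75.2,off=11.5); print(th,np.round(c,1),np.round(q,1),*move(o,q[0],q[1],.035,90+th))
E
```

```text
t 7.98 dock [126.2   6.8] z 0.036 ang 163.59 Fdock [4.4 2.8 3.4] w -0.0001 j [-0.13  0.01  1.92  0.    1.21 -1.55]
77 [61.   6.3] [125.2  10.9] [0.0021, 0.0037, 0.001] [0.0001, 0.0017, -0.0595]
79 [60.7  8.1] [124.7  15. ] [0.0038, 0.0074, 0.001] [0.0, 0.0017, -0.0944]
81 [60.3  9.9] [124.  19.] [0.0055, 0.0111, 0.001] [0.0, 0.0017, -0.1293]
83 [59.9 11.7] [123.2  23. ] [0.0074, 0.0147, 0.001] [-0.0, 0.0017, -0.1642]
85 [59.4 13.4] [122.3  27. ] [0.0094, 0.0183, 0.001] [-0.0, 0.0017, -0.1991]
87 [58.9 15.2] [121.3  30.9] [0.0115, 0.0217, 0.001] [-0.0001, 0.0017, -0.234]
89 [58.3 16.9] [120.1  34.8] [0.0137, 0.0252, 0.001] [-0.0001, 0.0017, -0.2689]
```

>>> servo_tool(
  travel=[
    [0.0021,0.0037,0.0005],
    [0.0038,0.0074,0.001],
    [0.0055,0.0111,0.001],
    [0.0074,0.0147,0.001],
    [0.0094,0.0183,0.001],
    [0.0105,0.02,0.001],
  ],
  twist=[
    [0,0.002,-0.06],
    [0,0.002,-0.094],
    [0,0.002,-0.129],
    [0,0.002,-0.164],
    [0,0.002,-0.199],
    [0,0.002,-0.217],
  ],
  claw=[1,1,1,1,1,1],
)

```text
time: 8.48
ee_pos: [0.5478, -0.0238, 0.036]
tool_rot: [-3.141, 0.002, -3.069]
force: [4.7, -4.4, 6.3]
gripper_width: -0.0001
```

```bash
python3 look.py 8 top side; python3 tub.py 8 59 14 85
```

```text
t 8.48 dock [122.4  28.7] z 0.036 ang -183.94 Fdock [ 4.  -5.   6.3] w -0.0001 j [-0.09 -0.01  1.94 -0.    1.21 -1.73]
tub dock [58.1 12.9] th 87.8 cost 2 n 1487
```

View pics/top_8.png

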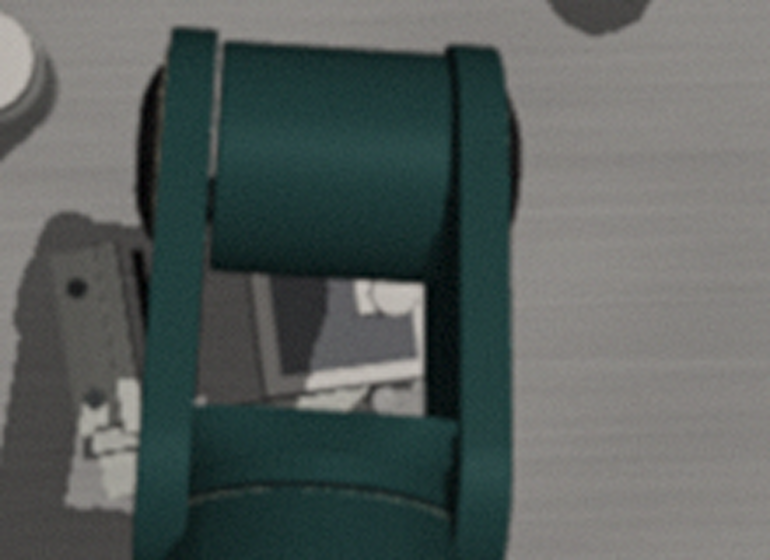

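```bash
python3 - <<'E'
from h import *
p=pickle.load(open("side_2.pkl","rb")); W=cloud(p); D=((W[...,:2]-O)@RD)*1000
m=(p["depth"]>0)&(abs(D[...,1]+165)<35)&(abs(D[...,0]-35)<110)&(W[...,2]>0.055)&(W[...,2]<0.2)
X=D[m][:,0]-35.4; Z=W[m][:,2]*1000
for z in range(50,150,8):
    q=X[(Z>=z)&(Z<z+8)]
    if len(q)>3: print(z,len(q),np.percentile(q,[2,98]).round(0))
E
```

```text
58 39 [-50.  53.]
66 74 [-54.  57.]
74 36 [-58.  58.]
82 74 [-56.  60.]
90 66 [-59.  62.]
98 64 [-61.  65.]
106 97 [-63.  64.]
114 158 [-63.  67.]
122 62 [-39.  50.]
130 18 [-35.  40.]
138 18 [-28.  38.]
146 36 [-32.  38.]
```

```bash
python3 - <<'E'
from h import *; from cell import readout
o=readout.get_obs(); st(o)
print(move(o,145,15,.036,176));print(move(o,145,0,.13,176)); print(move(o,66,-70,.13,90)); print(move(o,66,-70,.036,90))
E
```

```text
t 8.58 dock [122.3  28.9] z 0.036 ang -183.99 Fdock [ 3.4 -0.7  7.3] w -0.0 j [-0.09 -0.01  1.94 -0.    1.21 -1.73]
([-0.0236, -0.0123, 0.0], [-0.0005, 0.0016, 0.0001])
([-0.0248, -0.0273, -0.094], [-0.0005, 0.0016, 0.0001])
([0.0491, -0.1026, -0.094], [0.0007, 0.0017, 1.5011])
([0.0493, -0.1026, -0.0], [0.0007, 0.0017, 1.5011])
```

>>> servo_tool(
  travel=[
    [-0.01,-0.002,0],
    [-0.024,-0.006,0],
    [-0.024,-0.012,-0.035],
    [-0.025,-0.027,-0.075],
    [-0.025,-0.027,-0.094],
    [0.0,-0.05,-0.094],
    [0.025,-0.075,-0.094],
    [0.049,-0.103,-0.094],
    [0.049,-0.103,-0.094],
    [0.049,-0.103,-0.094],
    [0.049,-0.103,-0.094],
    [0.049,-0.103,-0.094],
    [0.049,-0.103,-0.094],
    [0.049,-0.103,-0.094],
    [0.049,-0.103,-0.094],
    [0.049,-0.103,-0.094],
    [0.049,-0.103,-0.094],
    [0.049,-0.103,-0.094],
  ],
  twist=[
    [0,0,0],
    [0,0,0],
    [0,0,0],
    [0,0.002,0.1],
    [0,0.002,0.22],
    [0,0.002,0.34],
    [0,0.002,0.46],
    [0,0.002,0.58],
    [0,0.002,0.7],
    [0,0.002,0.82],
    [0,0.002,0.94],
    [0,0.002,1.06],
    [0,0.002,1.18],
    [0,0.002,1.3],
    [0,0.002,1.42],
    [0,0.002,1.5],
    [0,0.002,1.5],
    [0,0.002,1.5],
  ],
  claw=[1,1,1,1,1,0.5,0.5,0.5,0.5,0.5,0.5,0.5,0.5,0.5,0.5,0.5,0.5,0.5],
)

```text
time: 10.08
ee_pos: [0.5061, -0.1299, 0.1299]
tool_rot: [-3.142, -0.001, 1.715]
force: [-0.9, 0.5, -0.6]
gripper_width: 0.0426
```

```bash
python3 look.py 9 top wrist; python3 tub.py 9 58 13 88;  python3 - <<'E'
from h import *; from cell import readout
o=readout.get_obs(); st(o)
print(move(o,66,-70,.036,90)); print(move(o,66,-50,.036,90))
E
```

```text
t 10.08 dock [ 66.1 -70.5] z 0.1299 ang 90.18 Fdock [-0.8  0.6 -0.6] w 0.0426 j [-0.3  -0.16  1.92  0.    1.38 -0.45]
tub dock [58.8 12.9] th 87.9 cost 4 n 2354
t 10.18 dock [ 66.1 -70.5] z 0.1299 ang 90.2 Fdock [ 0.5  0.4 -0.2] w 0.0427 j [-0.3  -0.16  1.92  0.    1.38 -0.45]
([0.0004, -0.0001, 0.0939], [0.0001, -0.0007, 0.0035])
([0.0204, -0.0001, 0.0939], [0.0001, -0.0007, 0.0035])
```

View pics/top_9.png

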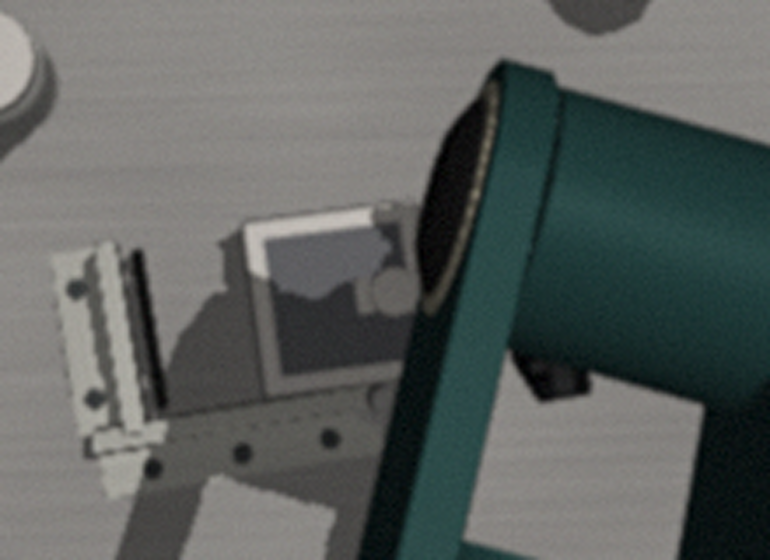

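View pics/wrist_9.png

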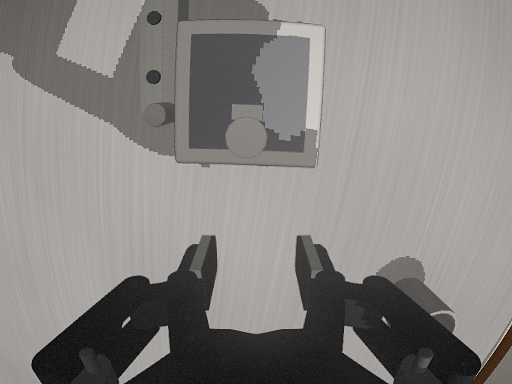

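>>> servo_tool(
  travel=[
    [0,0,0.04],
    [0,0,0.08],
    [0,0,0.094],
    [0,0,0.094],
    [0.01,0,0.094],
    [0.018,0,0.094],
    [0.022,0,0.094],
    [0.026,0,0.094],
    [0.03,0,0.094],
    [0.034,0,0.094],
    [0.038,0,0.094],
    [0.042,0,0.094],
  ],
  twist=[
    [0,0,0.003],
    [0,0,0.003],
    [0,0,0.003],
    [0,0,0.003],
    [0,0,0.003],
    [0,0,0.003],
    [0,0,0.003],
    [0,0,0.003],
    [0,0,0.003],
    [0,0,0.003],
    [0,0,0.003],
    [0,0,0.003],
  ],
  claw=[0.5,0.5,0.5,0.5,0.5,0.5,0.5,0.5,0.5,0.5,0.5,0.5],
)

```text
time: 11.18
ee_pos: [0.5011, -0.0884, 0.0377]
tool_rot: [3.138, 0.001, 1.713]
force: [2.4, -5.2, 4.8]
gripper_width: 0.0427
```

```bash
python3 look.py 10 top wrist; python3 tub.py 10 58 32 90
```

```text
t 11.18 dock [ 67.  -28.6] z 0.0377 ang 90.05 Fdock [ 1.7 -5.5  4.8] w 0.0427 j [-0.22 -0.1   2.03  0.    1.21 -0.37]
tub dock [57.7 32.2] th 90.0 cost 1 n 1149
```

View pics/wrist_10.png

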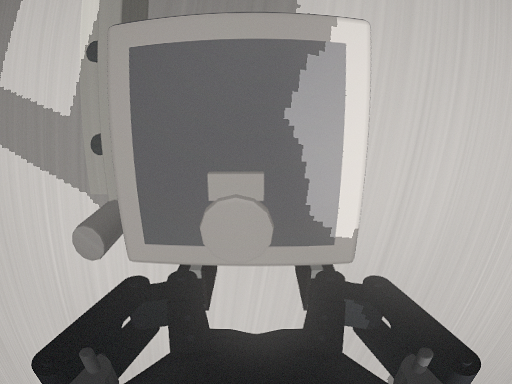

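>>> servo_tool(
  travel=[
    [0.004,0,0.001],
    [0.008,0,0.002],
    [0.012,0,0.002],
    [0.016,0,0.002],
    [0.02,0,0.002],
    [0.023,0,0.002],
    [0.026,0,0.002],
    [0.028,0,0.002],
    [0.03,0,0.002],
    [0.032,0,0.002],
    [0.033,0,0.002],
  ],
  twist=[
    [0,0,0],
    [0,0,0],
    [0,0,0],
    [0,0,0],
    [0,0,0],
    [0,0,0],
    [0,0,0],
    [0,0,0],
    [0,0,0],
    [0,0,0],
    [0,0,0],
  ],
  claw=[0.5,0.5,0.5,0.5,0.5,0.5,0.5,0.5,0.5,0.5,0.5],
)

```text
time: 12.2
ee_pos: [0.4959, -0.055, 0.0352]
tool_rot: [3.139, 0.0, 1.713]
force: [0.7, -3.9, 2.2]
gripper_width: 0.0429
```

```bash
python3 look.py 11 top side; python3 tub.py 11 58 65 90
```

```text
t 12.2 dock [66.6  5.1] z 0.0352 ang 90.07 Fdock [ 0.2 -3.9  2.2] w 0.0429 j [-0.16 -0.12  2.05  0.    1.21 -0.3 ]
tub dock [57.8 66.9] th 89.9 cost 1 n 885
```

View pics/top_11.png

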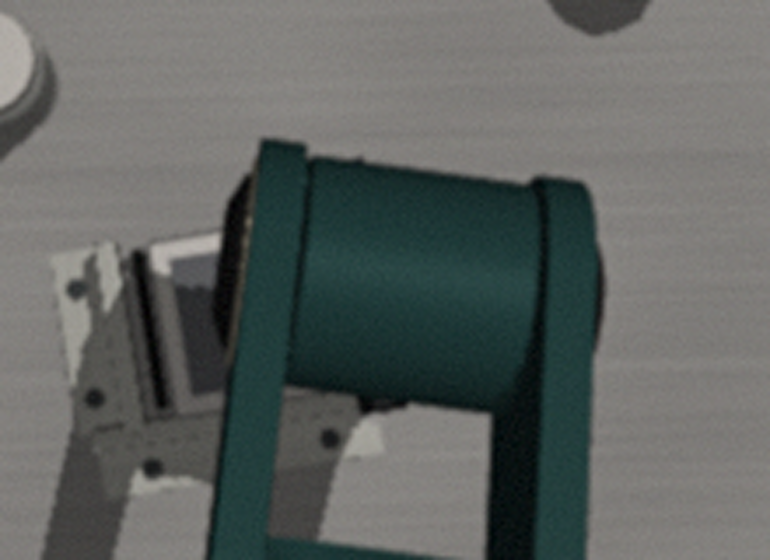

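View pics/side_11.png

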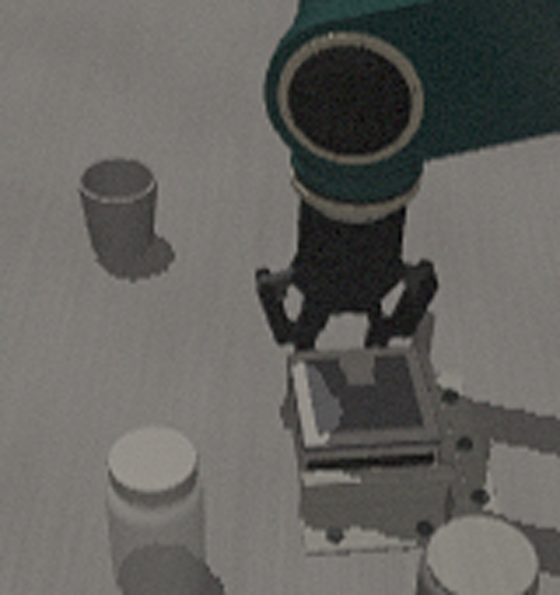

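>>> servo_tool(
  travel=[
    [0.0005,0,0],
    [0.001,0,0],
    [0.0015,0,0],
    [0.002,0,0],
    [0.002,0,0],
  ],
  twist=[
    [0,0,0],
    [0,0,0],
    [0,0,0],
    [0,0,0],
    [0,0,0],
  ],
  claw=[0.5,0.5,0.5,0.5,0.5],
)

```text
time: 12.72
ee_pos: [0.4955, -0.0529, 0.0349]
tool_rot: [3.14, -0.0, 1.713]
force: [0.3, -2.0, 1.8]
gripper_width: 0.0427
```

```bash
python3 -c "
from h import *; from cell import readout
st(readout.get_obs())"
```

```text
t 12.72 dock [66.5  7.3] z 0.0349 ang 90.07 Fdock [ 0.  -2.   1.8] w 0.0427 j [-0.16 -0.12  2.05  0.    1.21 -0.3 ]
```

>>> servo_tool(
  travel=[
    [0.0003,0,0],
    [0.0006,0,0],
    [0.001,0,0],
    [0.001,0,0],
  ],
  twist=[
    [0,0,0],
    [0,0,0],
    [0,0,0],
    [0,0,0],
  ],
  claw=[0.5,0.5,0.5,0.5],
)

```text
time: 13.05
ee_pos: [0.4953, -0.0519, 0.035]
tool_rot: [3.14, -0.001, 1.713]
force: [0.5, -3.6, 2.2]
gripper_width: 0.043
```

```bash
python3 -c "
from h import *; from cell import readout
st(readout.get_obs())"
```

```text
t 13.05 dock [66.5  8.3] z 0.035 ang 90.07 Fdock [-0.  -3.6  2.2] w 0.043 j [-0.16 -0.12  2.05  0.    1.21 -0.3 ]
```

>>> servo_tool(
  travel=[
    [0.0003,0,0],
    [0.0006,0,0],
    [0.0006,0,0],
  ],
  twist=[
    [0,0,0],
    [0,0,0],
    [0,0,0],
  ],
  claw=[0.5,0.5,0.5],
)

```text
time: 13.3
ee_pos: [0.4952, -0.0513, 0.035]
tool_rot: [3.14, -0.0, 1.713]
force: [0.2, -2.9, 1.8]
gripper_width: 0.0427
```

```bash
python3 -c "
from h import *; from cell import readout
st(readout.get_obs())"
```

```text
t 13.3 dock [66.5  9. ] z 0.035 ang 90.07 Fdock [-0.2 -2.9  1.8] w 0.0427 j [-0.15 -0.12  2.05  0.    1.21 -0.3 ]
```

>>> servo_tool(
  travel=[
    [0.0003,0,0],
    [0.0005,0,0],
    [0.0005,0,0],
  ],
  twist=[
    [0,0,0],
    [0,0,0],
    [0,0,0],
  ],
  claw=[0.5,0.5,0.5],
)

```text
time: 13.55
ee_pos: [0.4952, -0.051, 0.035]
tool_rot: [3.14, 0.0, 1.713]
force: [-0.5, -5.7, 2.5]
gripper_width: 0.0427
```

```bash
python3 -c "
from h import *; from cell import readout
o=readout.get_obs();st(o);print(w2d(o['ee_pos']))"
```

```text
t 13.55 dock [66.4  9.3] z 0.035 ang 90.07 Fdock [-1.3 -5.5  2.5] w 0.0427 j [-0.15 -0.12  2.05  0.    1.21 -0.3 ]
[66.4353048   9.28115138]
```

>>> servo_tool(
  travel=[
    [0.0003,0,0],
    [0.0005,0,0],
    [0.0005,0,0],
  ],
  twist=[
    [0,0,0],
    [0,0,0],
    [0,0,0],
  ],
  claw=[0.5,0.5,0.5],
)

```text
time: 13.8
ee_pos: [0.4951, -0.0508, 0.035]
tool_rot: [3.14, 0.001, 1.713]
force: [1.2, -8.0, 2.6]
gripper_width: 0.0425
```

```bash
python3 -c "
from h import *; from cell import readout
o=readout.get_obs();st(o);print(w2d(o['ee_pos']))"
```

```text
t 13.8 dock [66.4  9.4] z 0.035 ang 90.06 Fdock [ 0.1 -8.1  2.6] w 0.0425 j [-0.15 -0.12  2.05 -0.    1.21 -0.3 ]
[66.38261846  9.40911503]
```

>>> servo_tool(
  travel=[
    [0.0005,0,0],
    [0.0007,0,0],
    [0.0009,0,0],
    [0.0009,0,0],
  ],
  twist=[
    [0,0,0],
    [0,0,0],
    [0,0,0],
    [0,0,0],
  ],
  claw=[0.5,0.5,0.5,0.5],
)

```text
time: 14.13
ee_pos: [0.4951, -0.0506, 0.035]
tool_rot: [3.14, 0.002, 1.713]
force: [1.2, -11.1, 2.6]
gripper_width: 0.043
```

```bash
python3 -c "
from h import *; from cell import readout
o=readout.get_obs();st(o);print(w2d(o['ee_pos']))"
```

```text
t 14.13 dock [66.4  9.7] z 0.035 ang 90.05 Fdock [ -0.4 -11.2   2.6] w 0.043 j [-0.15 -0.12  2.05 -0.    1.21 -0.29]
[66.37712339  9.66913918]
```

>>> servo_tool(
  travel=[
    [0.0007,0,0],
    [0.0009,0,0],
    [0.0011,0,0],
    [0.0011,0,0],
    [0.0011,0,0],
  ],
  twist=[
    [0,0,0],
    [0,0,0],
    [0,0,0],
    [0,0,0],
    [0,0,0],
  ],
  claw=[0.5,0.5,0.5,0.5,0.5],
)

```text
time: 14.55
ee_pos: [0.495, -0.0503, 0.0351]
tool_rot: [3.14, 0.004, 1.713]
force: [1.0, -12.8, 0.7]
gripper_width: 0.0426
```

```bash
python3 -c "
from h import *; from cell import readout
o=readout.get_obs();st(o);print(w2d(o['ee_pos']))"
```

```text
t 14.55 dock [66.4  9.9] z 0.0351 ang 90.04 Fdock [ -0.8 -12.9   0.7] w 0.0426 j [-0.15 -0.12  2.05 -0.    1.21 -0.29]
[66.35911754  9.92892123]
```

>>> servo_tool(
  travel=[
    [0.0009,0,0],
    [0.0011,0,0],
    [0.0013,0,0],
    [0.0013,0,0],
    [0.0013,0,0],
    [0.0013,0,0],
  ],
  twist=[
    [0,0,0],
    [0,0,0],
    [0,0,0],
    [0,0,0],
    [0,0,0],
    [0,0,0],
  ],
  claw=[0.5,0.5,0.5,0.5,0.5,0.5],
)

```text
time: 15.05
ee_pos: [0.495, -0.0501, 0.0352]
tool_rot: [3.14, 0.006, 1.713]
force: [2.0, -16.7, 1.4]
gripper_width: 0.0429
```

```bash
python3 -c "
from h import *; from cell import readout
o=readout.get_obs();st(o);print(w2d(o['ee_pos']))"
```

```text
t 15.05 dock [66.3 10.1] z 0.0352 ang 90.03 Fdock [ -0.4 -16.8   1.4] w 0.0429 j [-0.15 -0.12  2.05 -0.01  1.21 -0.29]
[66.34949137 10.12580888]
```

>>> servo_tool(
  travel=[
    [0.0011,0,0],
    [0.0011,0,0],
    [0.0011,0,0],
    [0.0011,0,0],
    [0.0011,0,0],
    [0.0011,0,0],
    [0.0011,0,0],
    [0.0011,0,0],
    [0.0011,0,0],
    [0.0011,0,0],
    [0.0011,0,0],
    [0.0011,0,0],
  ],
  twist=[
    [0,0,0],
    [0,0,0],
    [0,0,0],
    [0,0,0],
    [0,0,0],
    [0,0,0],
    [0,0,0],
    [0,0,0],
    [0,0,0],
    [0,0,0],
    [0,0,0],
    [0,0,0],
  ],
  claw=[0.5,0.5,0.5,0.5,0.5,0.5,0.5,0.5,0.5,0.5,0.5,0.5],
)

```text
time: 16.05
ee_pos: [0.495, -0.0501, 0.0353]
tool_rot: [3.14, 0.009, 1.713]
force: [2.0, -15.5, -0.1]
gripper_width: 0.0427
```

```bash
python3 -c "
from h import *; from cell import readout
o=readout.get_obs();st(o);print(w2d(o['ee_pos']))"; python3 look.py 12 top side; python3 tub.py 12 58 71 90
```

```text
t 16.05 dock [66.4 10.2] z 0.0353 ang 90.02 Fdock [ -0.2 -15.7  -0.1] w 0.0427 j [-0.15 -0.12  2.05 -0.01  1.21 -0.29]
[66.35136419 10.16382518]
t 16.05 dock [66.4 10.2] z 0.0353 ang 90.02 Fdock [ -0.2 -15.7  -0.1] w 0.0427 j [-0.15 -0.12  2.05 -0.01  1.21 -0.29]
tub dock [57.9 72.6] th 90.1 cost 0 n 773
```

View pics/top_12.png

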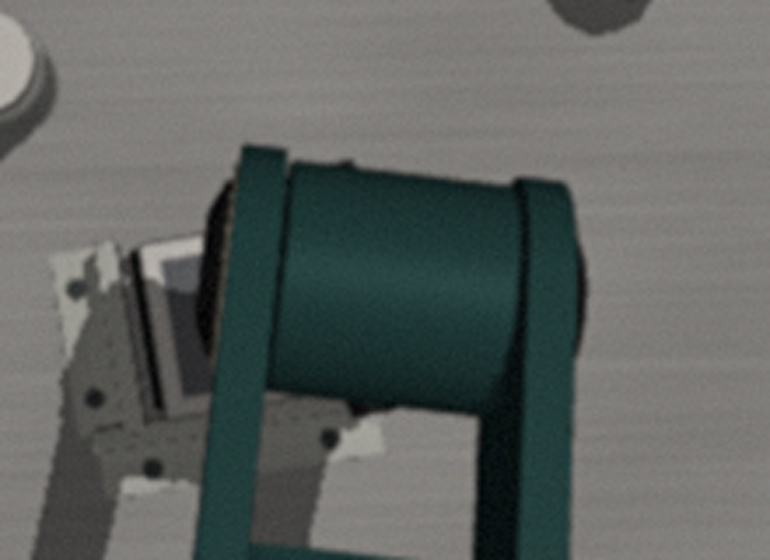

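>>> servo_tool(
  travel=[
    [0.0005,0,0],
    [0,0,0],
    [-0.001,0,0],
    [-0.003,0,0],
    [-0.008,0,0],
    [-0.02,0,0],
    [-0.045,0,0],
    [-0.07,0,-0.01],
    [-0.09,0,-0.04],
    [-0.11,0,-0.08],
    [-0.13,0,-0.12],
    [-0.17,0,-0.15],
    [-0.2,0,-0.15],
    [-0.2,0,-0.15],
    [-0.2,0,-0.15],
    [-0.2,0,-0.15],
  ],
  twist=[
    [0,0,0],
    [0,0,0],
    [0,0,0],
    [0,0,0],
    [0,0,0],
    [0,0,0],
    [0,0,0],
    [0,0,0],
    [0,0,0],
    [0,0,0],
    [0,0,0],
    [0,0,0],
    [0,0,0],
    [0,0,0],
    [0,0,0],
    [0,0,0],
  ],
  claw=[0.5,0.5,0.5,0.5,0.5,0.5,0.5,0.5,0.5,0.5,0.5,0.5,0.5,0.5,0.5,0.5],
)

```text
time: 17.48
ee_pos: [0.5223, -0.2473, 0.1862]
tool_rot: [3.14, 0.008, 1.712]
force: [-0.6, 0.9, 0.1]
gripper_width: 0.0425
```

```bash
python3 look.py 13 top side; python3 tub.py 13 58 70 90; python3 - <<'E'
from h import *
p=pickle.load(open("top_13.pkl","rb"));W=cloud(p);D=((W[...,:2]-O)@RD)*1000
m=(W[...,2]>.0545)&(W[...,2]<.062)&(D[...,0]>15)&(abs(D[...,0]-58)<45)&(abs(D[...,1]-70)<48); print("cap",m.sum(),np.median(D[m],0))
E
```

```text
t 17.48 dock [  65.6 -188.9] z 0.1862 ang 89.97 Fdock [-0.4  1.   0.1] w 0.0425 j [-0.48 -0.07  1.75 -0.01  1.46 -0.62]
tub dock [57.8 69.9] th 89.8 cost 3 n 2578
cap 217 [57.97495502 44.90343577]
```

View pics/top_13.png

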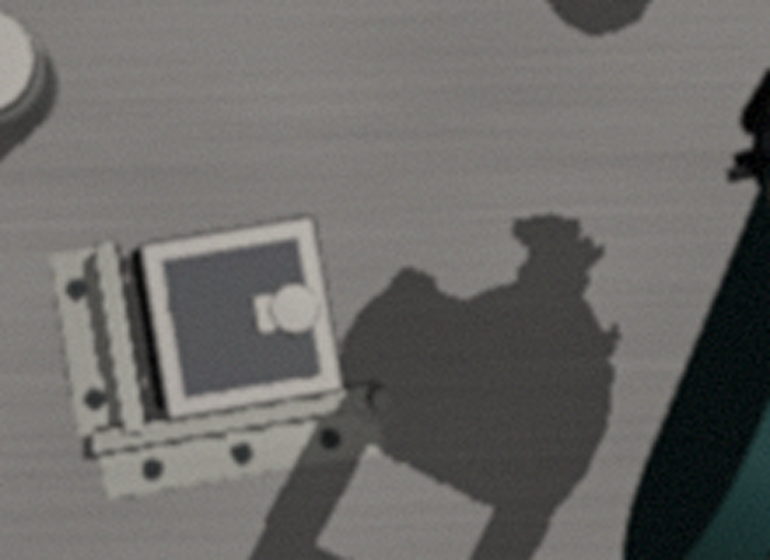

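View pics/side_13.png

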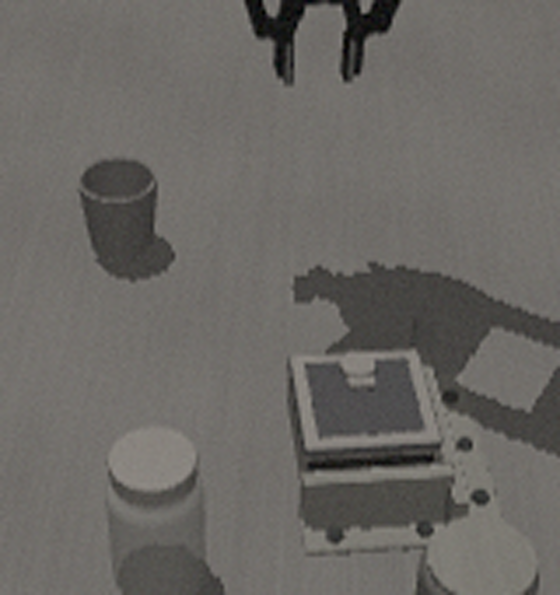

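```bash
python3 -c "
from cell import close_job
print(close_job())"
```

```text
the job is handed in; nothing more can be done
None
```

The tub is home in the dock: it was turned a quarter anticlockwise without being lifted, pressed on the stop and let go. I handed the job in at about 17.5 s of the 72 s.

- **Turn:** I pushed the tub to the post with two fingers, then pivoted it around the post with the closed fingertips. The camera fits at about 22°, 50° and 75° showed its face still against the post, but I couldn't read the post force directly.
- **Slide and press:** I slid it along the rail with two fingers until it met the stop. The tool read 15.5–17 N for just over a second. After subtracting the 3–4.5 N of drag, I estimate 12–14 N on the stop. That is above the 9 N needed and below the 20 N limit, but a little under the 15 N aimed for.
- **Force check:** the highest tool force I read was about 17 N. I read it at the end of each move, not continuously.
- **Last check, hand withdrawn:** the camera fit put the tub at dock x 57.8, y 69.9 mm, against a home of 58, 70. It was turned 89.8°, with the cap at the open end (rough depth reading y ≈ 45 mm, limit 50).
- **Rest of the scene:** the tool force was back near zero and nothing was in contact. The cup and jar look unmoved in the final pictures. I didn't measure the bystanders again, but the arm never went near them.

One reading disagreed: while the tub was pressed, the camera fit gave y 72.6 mm, but the arm had largely hidden it. The arm's own position put it near 71 mm.

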